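# Feed a blank through the guard flap to the stop

## Task

Load the boring machine: with the push stick, push the wooden blank off the infeed table through the hinged guard flap, gently and by feel, until the stop plate is all the way back, and hold it pressed firmly home there for a moment, with about 10 newtons. Then draw the stick out so that the flap falls shut and lay it back on the bench, flat on its long underside as it lay before; keep your hand outside the guard, do not ram the stop, and leave the other things alone.

Things in the scene. Friction and masses are not known exactly. Their poses are not given: they have to be found in the camera images.
- blank: Loose planed wooden blank, about 0.12 kg, 80 long (x) x 54 wide (y) x 30 mm high, lying on the infeed table between the guide strips, just before the shut flap. Origin: centre of its underside (10 mm above the bench); +x points along the feed direction, into the machine.
- stick: Loose dark wooden push stick, 24 mm thick, about 0.12 kg, lying on its long underside on the bench: a bar 140 long x 24 wide x 18 mm high, with a raised handle block 60 long x 24 wide x 50 mm high (in all) over its rear end. Origin: underside, under the middle of the handle; +x points to the pushing tip, z up. Grip the handle across (y) from above, fingers 20 mm or more above its underside.
- stick_tip (a point): Middle of the flat pushing face (24 x 18 mm) at the front of the stick's bar: 110 mm ahead of the stick's origin, 9 mm above its underside. Axes as the stick's. The rear of the handle is 30 mm behind the origin.
- machine: Small green and grey horizontal boring machine, bolted down, switched off. Origin on the bench straight below the shut flap, mid-way; +x is the feed direction; z up. The guard is a closed tunnel from x 0 to 190 mm, 60 mm wide, floor 10 mm and roof underside 66 mm above the bench, outside 112 wide and 78 mm high; the motor lies behind it, a hold-down knob stands on its roof at x 115 mm.
- infeed (a point): On the infeed table in front of the flap: mid-line, 100 mm before the flap, at floor height (10 mm above the bench, level with the tunnel floor); axes as the machine's. The table runs on 30 mm further out. Two guide strips, 10 mm high and 60 mm apart, run from 112 mm before the flap up to it; the table is 170 mm wide.
- stop (a joint): Travel (m) of the stop plate deep in the tunnel, pushed back by the blank's front end: 0 = untouched, 0.010 = at its rigid end, blank fully home. It moves stiffly (3 to 4 N) and stays where left; flap and sliding take 1 to 4 N more. It is set to a different depth each time, unseen: at home the blank's tail lies 52 to 76 mm behind the flap, so feel for the rigid end.
- flap (a joint): Swing (rad) of the clear, metal-edged guard flap (56 wide, 48 mm high) closing the tunnel's mouth, hinged along its top edge 3 mm behind the machine's origin, 60 mm above the bench. 0 = hanging shut; grows as it swings inwards, to 1.45; never outwards. Its weight and a light spring shut it (1 N at its lower edge) once the blank is past it (tail 48 mm in) and the stick is out.
- carton: Bystander: cardboard carton 110 x 80 x 55 mm, 0.9 kg. Origin: centre of the underside.
- tin: Bystander: metal tin, 70 mm diameter, 75 mm high. Origin: centre of the underside.
- screwdriver: Bystander: screwdriver lying on the bench, 200 mm long, 26 mm thick at the handle. Origin: under the middle of its length; the blade points to +x.
Mind the look-alikes: they are no part of the job. Of the things like the stick, leave any that is purple; of the rest the smaller one is meant. Several things have the shape of the blank; the one meant has the colours described above.

How it is judged:
By the outcome, as a careful person would: the job done as asked, in the order asked, and still so for the second after the job is handed in, with the robot touching nothing.
It also fails if it takes over 72 s, if anything falls off the work surface, if the arm or the gripper's body presses on something with over 40 N, if the wrist force passes 120 N, or if a joint passes its speed limit or range.

## Robot

A 6-joint arm with a two-finger parallel gripper is mounted at the origin on the work surface. World frame = base frame: x ahead of the robot, y to its left, z up, the work surface at z = 0. Lengths are in mm, angles in degrees, forces in N, time in s.
With the tool pointing down it reaches from about 350 to 850 mm from the base axis. Payload 8.1 kg.
Tool frame: the origin (TCP) lies between the finger pads; the fingertips stand 19 mm ahead of it and the grasp point (between the pads) is the TCP (nose_length is the distance from the TCP to the fingertips, in mm); y points along the fingers, x is the direction in which the jaws open and shut, and the axes are right-handed (so a half turn about y gives the same grasp; the last joint's range is limited). The gripper opens to 85 mm and grips with 20 to 120 N. Pads are 22 mm wide; open, the fingers measure 114 mm over their backs; the gripper's body (76 mm by 85 mm) begins 54 mm behind the grasp point. The pads swing forward as they close: fully open they stand 13 mm farther back than shut.
Start: joints at [-79.32, 7.471, 85.268, -0, 87.261, -4.893], TCP at [161.1, -577.973, 250.292] pointing down, gripper open.
Joint ranges: [-169.43, 169.43], [-51.17, 129.36], [1.28, 143.12], [-76.62, 256.62], [0, 156.53], [-152.29, 152.29]. Speed limits (degrees/s): [136.94, 136.94, 159.86, 180, 180, 180].

## Interface

Orientations are given as [roll, pitch, yaw] about the fixed x, y, z axes, in that order (R = Rz(yaw) Ry(pitch) Rx(roll)).
In Python, from bench import sense, snapshot, camera_info, hand_in, nose_length gives the robot as it stands.
- The arm moves only by the tool arm_command, never from a script. Its argument "commands" is a list of rows, each a list of 3 entries, a list of its own where there are three numbers: the opening in per cent of the stroke, from 0 (shut) to 100 (fully open), then the shift along the world's x, y, z in units of 30 mm (1.0 is 30 mm), then the turn, a rotation vector about the world's x, y, z in degrees. A call has 1 to 5 rows; each row shifts and turns the pose as measured when the row begins; what a row does not reach is not made up. A row lasts 1/12 s, in which the tool goes at most 41.7 mm and 7.16 degrees, less where a joint would pass 70% of its speed; a pose out of reach is approached as far as the arm can. A call is refused whole if a number of a shift passes 1 or a number of a turn 7.16, either way. A call with a gripper value outside its range is refused whole. The fingers move at their own pace and stop on an object; "force" is the grip in N (left out, the last holds). Time passes only in rows, so rows that do not move let the fingers close. It gives the time, the measured TCP pose, the force and the opening at its end, in the units of the state.
- sense(): the state, without advancing time (a new reading comes with each control period).
- snapshot(name): name is "scene" or "top"; returns the picture (400x640x3 uint8, blue, green, red); there is no depth.
- camera_info(name): a dict with "fx", "fy", "cx", "cy" (pixels), "k1" (the pictures are not rectified: a ray, as slopes to the right and down, at radius r is drawn at 1 + k1 r^2 times it, then the intrinsics apply), "rvec" (rotation vector, rad) and "tvec" (3), from world to camera coordinates, as OpenCV has them. Camera axes: x right, y down, z forward; pixel columns grow to the right and rows downward; lengths in mm; the calibration is good to about 2 mm. A picture is of the moment at which its call begins. camera_info takes no time and is no camera call.
- hand_in(): hands the job in, once; it reports no verdict.
The state is a dict: "time": time; "joint_pos": joint angles; "qd": joint speeds; "joint_efforts": joint torques, N m; "tool_pos": TCP position; "tcp_rot": TCP orientation; "ft_force": force on the tool from outside, world axes, zero at the start; "wrist_torque": the same for the moment, N m; "finger_gap": finger opening in mm.
Only numpy, scipy, OpenCV 4.12 (cv2) and the standard library are available. Lean on these libraries where they do the work, as an engineer would, in place of code of your own. Each camera call takes 0.05 s, during which the arm holds its last target. There are 200 camera calls.

## Working session

There is one attempt and no reset: what is moved stays moved. The work goes in short steps, Python scripts to look and compute and a tool call to move; the robot and the scene stay as the last step left them, time stands still between calls to the robot, and variables do not carry over. Pictures are saved under pics/ and viewed, about 8 in all and at most 12, crops included, and the job is handed in when it is done.

Besides the shell and the picture viewer there is one more tool, called after "Call:" as name([rows], argument=value, ...), one row to a line, values as JSON. arm_command: Moves the arm, as the interface text tells. Its arguments: {"type":"object","properties":{"commands":{"type":"array"},"force":{"type":"number"}},"required":["commands"]}

```bash
ls; mkdir -p pics; cat > h.py <<'E'
import numpy as np, cv2
from bench import sense, snapshot, camera_info, nose_length
def ray(name,u,v):
    c=camera_info(name); K=np.array([[c['fx'],0,c['cx']],[0,c['fy'],c['cy']],[0,0,1.]])
    p=cv2.undistortPoints(np.array([[[u,v]]],float),K,np.array([c['k1'],0,0,0,0.]),None,None,None,(3,50,1e-9))[0,0] if False else cv2.undistortPoints(np.array([[[u,v]]],float),K,np.array([c['k1'],0,0,0.]))[0,0]
    R=cv2.Rodrigues(np.array(c['rvec'],float))[0]; t=np.array(c['tvec'],float).ravel()
    return -R.T@t, R.T@np.array([p[0],p[1],1])
def onz(name,u,v,z):
    o,d=ray(name,u,v); return o+d*(z-o[2])/d[2]
def tri(a,b):  # (name,u,v) twice
    o1,d1=ray(*a); o2,d2=ray(*b)
    s=np.linalg.lstsq(np.c_[d1,-d2],o2-o1,rcond=None)[0]
    p,q=o1+s[0]*d1,o2+s[1]*d2
    return (p+q)/2,np.linalg.norm(p-q)
def proj(name,P):
    c=camera_info(name); K=np.array([[c['fx'],0,c['cx']],[0,c['fy'],c['cy']],[0,0,1.]])
    return cv2.projectPoints(np.array(P,float).reshape(-1,1,3),np.array(c['rvec'],float),np.array(c['tvec'],float),K,np.array([c['k1'],0,0,0.]))[0][:,0]
E
python3 - <<'E'
from h import *
for n in('scene','top'):
    im=snapshot(n); cv2.imwrite(f'pics/{n}0.png',im); print(n,camera_info(n))
print(sense(),nose_length if not callable(nose_length) else nose_length())
E
```

```text
pics
scene {'fx': 386.6145956983283, 'fy': 386.6145956983283, 'cx': 324.10733665742697, 'cy': 198.5473873602331, 'k1': -0.008596545949017835, 'rvec': array([ 2.10674525,  1.44074658, -0.47056914]), 'tvec': array([-273.72099843, -335.4881276 , 1425.85843286])}
top {'fx': 487.99658004731873, 'fy': 487.99658004731873, 'cx': 318.58529735403516, 'cy': 197.77762521312644, 'k1': 0.029443453979933705, 'rvec': array([ 2.19773738, -2.14840149,  0.06598175]), 'tvec': array([  77.26355097,  534.04009593, 1452.50783253])}
{'time': 0.1, 'joint_pos': array([-7.93185544e+01,  7.51111824e+00,  8.53240813e+01, -1.29200449e-03,
        8.72625822e+01, -4.89188623e+00]), 'qd': array([-0.04741624, -0.08297075, -0.19566011, -0.11460533, -0.04949542,
        0.07684223]), 'joint_efforts': array([ 1.26657105e-03, -5.70952821e+01, -5.01937902e+01, -2.25178997e-04,
        8.10168305e-03,  3.46641934e-05]), 'tool_pos': array([ 161.02005112, -577.49526735,  249.3358167 ]), 'tcp_rot': array([-89.99294729,   0.09753565, -74.42659933]), 'ft_force': array([-0.29437294,  0.49819339,  0.70482818]), 'wrist_torque': array([-0.00303417,  0.01374031, -0.00111697]), 'finger_gap': 85.44988854153644} 19.0
```

View pics/scene0.png

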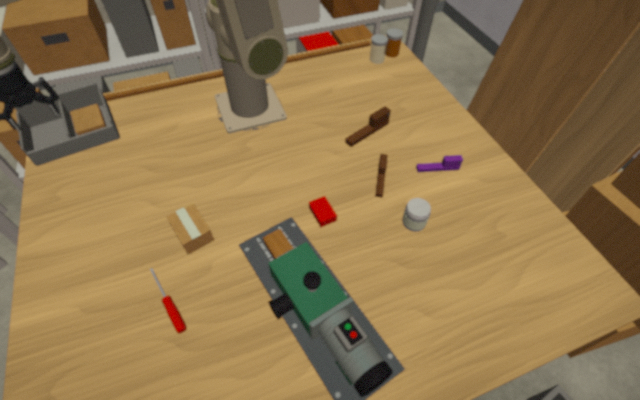

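View pics/top0.png

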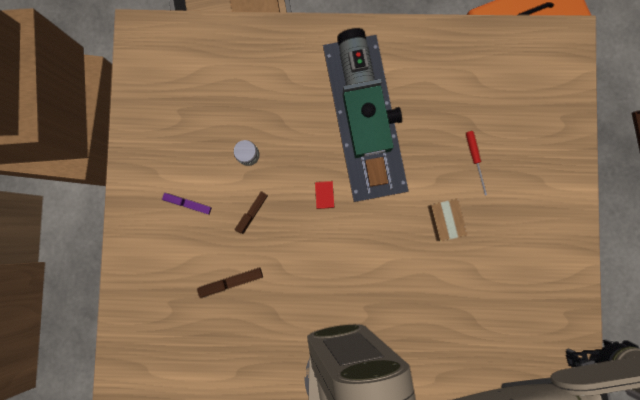

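Scene: machine with blank on the infeed at top (376,171). Stick candidates in top: purple (187,203), dark brown small (252,212), dark brown larger (230,282). I choose the small one at (252,212), scene (381,175). Blank-shaped: red (325,195), wood in tray (scene 87,118), wood on infeed (376,171), which is the one meant.

```bash
python3 - <<'E'
from h import *
t=cv2.imread('pics/top0.png'); s=cv2.imread('pics/scene0.png')
a=cv2.resize(t[150:300,180:300],None,fx=4,fy=4,interpolation=cv2.INTER_CUBIC)  #480x600
b=cv2.resize(t[130:205,320:415],None,fx=3.3,fy=3.3,interpolation=cv2.INTER_CUBIC)
c=cv2.resize(s[145:205,345:415],None,fx=4,fy=4,interpolation=cv2.INTER_CUBIC)
W=np.zeros((600,800,3),np.uint8); W[:600,:480]=a; W[:b.shape[0],480:480+b.shape[1]]=b; W[300:300+c.shape[0],480:480+c.shape[1]]=c
cv2.imwrite('pics/crop1.png',W)
def blobs(n,im,m,amin=60):
    cs,_=cv2.findContours(m.astype(np.uint8),cv2.RETR_EXTERNAL,cv2.CHAIN_APPROX_NONE)
    for q in cs:
        if cv2.contourArea(q)>amin: print(n,cv2.boundingRect(q),cv2.minAreaRect(q),cv2.contourArea(q), np.round(cv2.boxPoints(cv2.minAreaRect(q)),1).tolist())
for n,im in(('top',t),('scene',s)):
    r=np.zeros(im.shape[:2],bool); 
    if n=='top': r[180:310,190:290]=1
    else: r[100:205,340:400]=1
    blobs(n+' dark',im,(im.max(2)<110)&r)
hsv=cv2.cvtColor(t,cv2.COLOR_BGR2HSV); 
r=np.zeros(t.shape[:2],bool); r[150:195,350:405]=1
blobs('blank',t,(hsv[...,1]>90)&(hsv[...,0]<25)&r)
g=(hsv[...,0]>60)&(hsv[...,0]<95)&(hsv[...,1]>90); blobs('green',t,g)
hs=cv2.cvtColor(s,cv2.COLOR_BGR2HSV)
blobs('greenS',s,(hs[...,0]>60)&(hs[...,0]<95)&(hs[...,1]>90))
r=np.zeros(s.shape[:2],bool); r[220:265,255:300]=1
blobs('blankS',s,(hs[...,1]>90)&(hs[...,0]<25)&r)
# plate corners dark slate in top
r=np.zeros(t.shape[:2],bool); r[20:210,310:420]=1
blobs('plate',t,r&(hsv[...,1]<90)&(t.max(2)<120)|(g&r),500)
E
```

```text
top dark (197, 268, 66, 30) ((229.37246704101562, 282.13018798828125), (11.572669982910156, 67.70826721191406), 70.97439575195312) 654.5 [[195.5, 287.70001220703125], [259.5, 265.6000061035156], [263.29998779296875, 276.6000061035156], [199.3000030517578, 298.6000061035156]]
top dark (235, 192, 33, 42) ((250.7093963623047, 212.4540252685547), (10.37678337097168, 47.09981155395508), 32.61924362182617) 384.5 [[233.60000610351562, 229.5], [259.0, 189.8000030517578], [267.79998779296875, 195.39999389648438], [242.39999389648438, 235.10000610351562]]
scene dark (376, 155, 10, 42) ((380.62982177734375, 175.38133239746094), (6.9358110427856445, 41.56983184814453), 7.765166282653809) 215.0 [[374.3999938964844, 195.5], [380.0, 154.3000030517578], [386.8999938964844, 155.3000030517578], [381.29998779296875, 196.39999389648438]]
scene dark (346, 107, 44, 39) ((367.64044189453125, 126.2247314453125), (16.111967086791992, 53.42389678955078), 57.9946174621582) 539.5 [[340.70001220703125, 133.60000610351562], [386.0, 105.19999694824219], [394.6000061035156, 118.9000015258789], [349.29998779296875, 
[... 845 characters left out ...]
kS (263, 229, 30, 29) ((277.0882568359375, 242.6470489501953), (25.210290908813477, 22.12331771850586), 59.03623962402344) 485.5 [[261.1000061035156, 237.5], [280.1000061035156, 226.10000610351562], [293.1000061035156, 247.8000030517578], [274.1000061035156, 259.1000061035156]]
blankS (255, 220, 30, 16) ((269.5, 227.5), (15.0, 29.0), 90.0) 211.5 [[255.0, 220.0], [284.0, 220.0], [284.0, 235.0], [255.0, 235.0]]
plate (323, 28, 86, 174) ((368.11138916015625, 112.19123077392578), (170.6635284423828, 63.84199142456055), 78.87081146240234) 9018.0 [[320.29998779296875, 34.599998474121094], [383.0, 22.299999237060547], [415.8999938964844, 189.8000030517578], [353.29998779296875, 202.10000610351562]]
```

View pics/crop1.png

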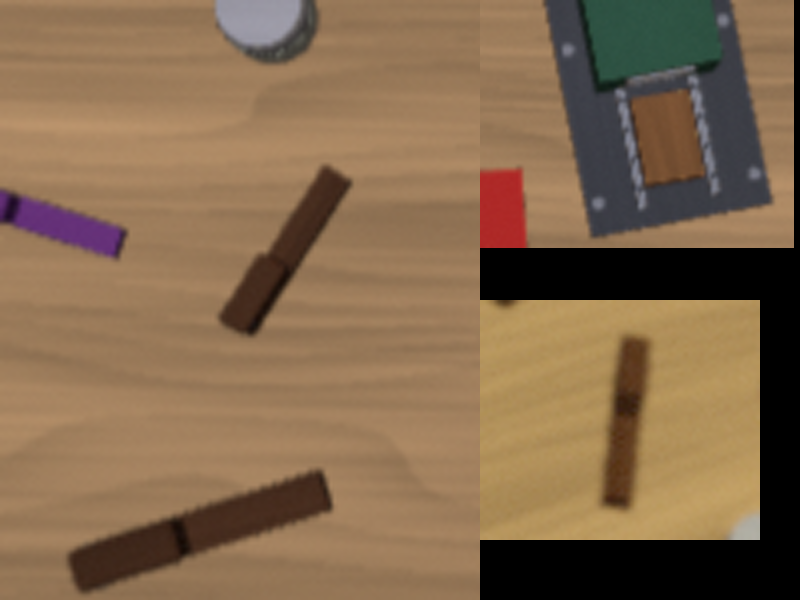

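Crop shows: small brown stick in top with tip end mid (264.5,193.8), handle-top front edge (248.9,215.4) and rear near (239,230); in scene tip (379.3,194.3), handle front-top (382,168.3), rear-top (383.8,154.5). Blank on the table between the strips is planed wood.

```bash
python3 - <<'E'
from h import *
np.set_printoptions(precision=1,suppress=True)
for k,a,b in(('tip',(264.5,193.8),(379.3,194.3)),('hfront',(248.9,215.4),(382,168.3)),('hrear',(239,230),(383.8,154.5))):
    print(k,*tri(('top',*a),('scene',*b)), 'z18',onz('top',*a,18),'z50',onz('top',*a,50),'sc18',onz('scene',*b,18),'sc50',onz('scene',*b,50))
# bounding box of stick blob centre line in top
c=lambda x,y:(320+(x-480)/3.3,130+y/3.3)
# green roof front edge z78 corners, blank top z40, strips z20
for k,p,z in(('roofL',c(601,84),78),('roofR',c(718,62),78),('plateBL',c(593,237),10),('plateBR',c(772,203),10),('stripL',c(641,207),20),('stripR',c(714,192),20),('bl-tl',c(634,100),40),('bl-tr',c(692,90),40),('bl-br',c(704,178),40),('bl-bl',c(646,186),40)):
    print(k,np.array(p),onz('top',*p,z))
m={'L':(344.5,91),'R':(382,86)}
for k,p in m.items(): print(k,onz('top',*p,78))
# plate axis: left/right edges
t=cv2.imread('pics/top0.png')
for k,p in(('TL',(324,44)),('TR',(377,36)),('BR',(408,191)),('BL',(354,201))): print('plate',k,onz('top',*p,10))
print('blank blob top z40',onz('top',376.2,171.4,40),'tri',tri(('top',376.2,171.4),('scene',278,243)))
print('red',onz('top',325,195,15),'tin',onz('top',245,152,75))
E
```

```text
tip [542.6 257.   11.3] 5.115894457421145 z18 [540.9 253.8  18. ] z50 [538.2 249.7  50. ] sc18 [547.8 256.3  18. ] sc50 [568.9 241.2  50. ]
hfront [474.2 296.8  42.1] 3.8101609685490123 z18 [474.3 298.9  18. ] z50 [473.1 293.8  50. ] sc18 [456.4 311.5  18. ] sc50 [480.7 294.5  50. ]
hrear [430.3 323.5  50.9] 4.655429666779073 z18 [429.6 327.3  18. ] z50 [429.4 321.5  50. ] sc18 [404.2 344.5  18. ] sc50 [430.3 326.3  50. ]
roofL [356.7 155.5] [654.1 -19.9  78. ]
roofR [392.1 148.8] [ 675.8 -122.8   78. ]
plateBL [354.2 201.8] [523.1 -19.   10. ]
plateBR [408.5 191.5] [ 558.1 -182.8   10. ]
stripL [368.8 192.7] [550.9 -61.9  20. ]
stripR [390.9 188.2] [ 566.1 -128.3   20. ]
bl-tl [366.7 160.3] [646.4 -52.3  40. ]
bl-tr [384.2 157.3] [ 656.6 -104.6   40. ]
bl-br [387.9 183.9] [ 576.6 -116.5   40. ]
bl-bl [370.3 186.4] [568.2 -64.4  40. ]
L [845.1  19.3  78. ]
R [862.  -90.7  78. ]
plate TL [1013.3   83.9   10. ]
plate TR [1041.2  -80.2   10. ]
plate BR [ 559.7 -181.3   10. ]
plate BL [525.6 -18.3  10. ]
blank blob top z40 [613.5 -81.3  40. ] tri (array([613.7, -81.2,  39.3]), np.float64(0.21515755213278667))
red [541.5  70.2  15. ] tin [658.  307.6  75. ]
```

Stick origin ≈(447,310), yaw −31°; machine origin ≈(668.5,−72.5), yaw 11.9°; blank tail ≈95 mm before the flap. I'll grip 12 mm behind the stick's origin: TCP (437,316), jaw yaw 59°.

Call:
arm_command([
  [100, [0.95, 0.75, 0], [0, 0, 4]],
  [100, [0.95, 0.75, 0], [0, 0, 4]],
  [100, [0.95, 0.75, 0], [0, 0, 4]],
  [100, [0.95, 0.75, 0], [0, 0, 4]],
  [100, [0.95, 0.75, 0], [0, 0, 4]],
], force=110)

```text
time: 0.52
tool_pos: [300.5, -463.6, 245.7]
tcp_rot: [-90.1, 0.4, -54.4]
ft_force: [0.1, -0.3, -0.5]
finger_gap: 85.7
```

Call:
arm_command([
  [100, [1, 0.76, 0.03], [0, 0, 4]],
  [100, [1, 0.76, 0.03], [0, 0, 4]],
  [100, [1, 0.76, 0.03], [0, 0, 4]],
  [100, [1, 0.76, 0.03], [0, 0, 4]],
  [100, [1, 0.76, 0.03], [0, 0, 4]],
])

```text
time: 0.93
tool_pos: [455.1, -341.7, 247.9]
tcp_rot: [-90.1, 0.6, -33.5]
ft_force: [0.3, -0.8, 0.4]
finger_gap: 85.4
```

Call:
arm_command([
  [100, [0.33, 1, 0.03], [0, 0, 4]],
  [100, [0.33, 1, 0.03], [0, 0, 4]],
  [100, [0.33, 1, 0.03], [0, 0, 4]],
  [100, [0.33, 1, 0.03], [0, 0, 4]],
  [100, [0.33, 1, 0.03], [0, 0, 4]],
])

```text
time: 1.35
tool_pos: [508.7, -183.1, 249.1]
tcp_rot: [-90.0, 0.8, -12.3]
ft_force: [0.7, -0.1, -0.7]
finger_gap: 85.3
```

Call:
arm_command([
  [100, [0.33, 1, 0.03], [0, 0, 4]],
  [100, [0.33, 1, 0.03], [0, 0, 4]],
  [100, [0.33, 1, 0.03], [0, 0, 4]],
  [100, [0.33, 1, 0.03], [0, 0, 4]],
  [100, [0.33, 1, 0.03], [0, 0, 4]],
])

```text
time: 1.77
tool_pos: [558.1, -24.5, 251.5]
tcp_rot: [-89.9, 1.0, 8.7]
ft_force: [-0.0, 0.0, 0.2]
finger_gap: 85.4
```

Call:
arm_command([
  [100, [-0.34, 1, 0.03], [0, 0, 4]],
  [100, [-0.34, 1, 0.03], [0, 0, 4]],
  [100, [-0.34, 1, 0.03], [0, 0, 4]],
  [100, [-0.34, 1, 0.03], [0, 0, 4]],
  [100, [-0.34, 1, 0.03], [0, 0, 4]],
])

```text
time: 2.18
tool_pos: [505.5, 133.1, 252.6]
tcp_rot: [-89.8, 1.3, 29.8]
ft_force: [0.8, 0.3, -1.0]
finger_gap: 85.3
```

Call:
arm_command([
  [100, [-0.32, 0.87, -0.5], [0, 0, 4]],
  [100, [-0.32, 0.87, -0.5], [0, 0, 4]],
  [100, [-0.32, 0.87, -0.5], [0, 0, 4]],
  [100, [-0.32, 0.87, -0.5], [0, 0, 4]],
  [100, [-0.32, 0.87, -0.5], [0, 0, 4]],
])

```text
time: 2.6
tool_pos: [455.2, 271.3, 178.5]
tcp_rot: [-90.0, 0.9, 50.9]
ft_force: [-0.5, 0.4, 0.1]
finger_gap: 85.4
```

Call:
arm_command([
  [100, [-0.32, 0.87, -0.5], [0, 0, 4]],
  [100, [-0.3, 0.6, -0.5], [0, 0, 4]],
  [100, [0, 0, 0], [0, 0, 0]],
])

```text
time: 2.85
tool_pos: [430.5, 320.3, 142.4]
tcp_rot: [-89.7, 1.2, 59.8]
ft_force: [-1.2, 0.1, -0.9]
finger_gap: 85.3
```

```bash
python3 - <<'E'
from h import *
from scipy.spatial.transform import Rotation as R
s=sense(); print(s['tool_pos'],s['tcp_rot'],s['joint_pos'])
cur=R.from_euler('xyz',s['tcp_rot'],degrees=True); 
print((R.from_euler('xyz',[-90,0,58.8],degrees=True)*cur.inv()).as_rotvec(degrees=True))
t=snapshot('top'); cv2.imwrite('pics/t2.png',t)
cv2.imwrite('pics/c2.png',cv2.resize(t[150:300,180:300],None,fx=4,fy=4,interpolation=cv2.INTER_CUBIC))
E
```

```text
[430.50189533 320.27797381 142.38703138] [-89.68223443   1.18051432  59.78388889] [ 31.35527355   3.2959969  101.23516108  -0.29034332  76.65845066
 -28.35541029]
[ 0.85272534 -0.87605405 -0.98057796]
```

View pics/c2.png

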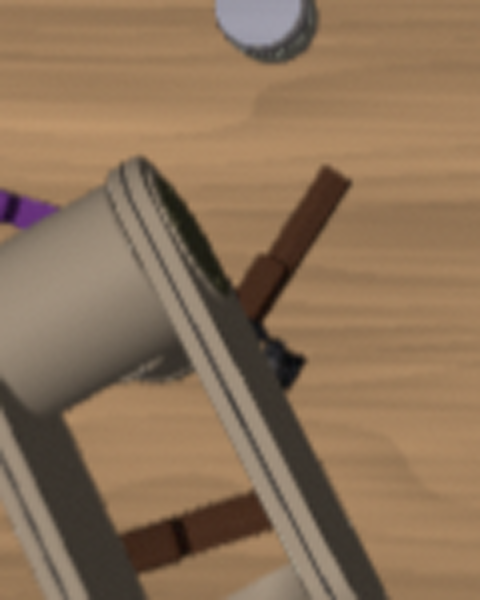

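Crop: stick unmoved (tip at crop (337,174)), handle partly hidden by the arm. Descending.

Call:
arm_command([
  [100, [0.1, -0.07, -0.7], [0.8, -0.8, -0.9]],
  [100, [0.05, -0.03, -0.7], [0, 0, 0]],
  [100, [0.05, -0.03, -0.7], [0, 0, 0]],
  [100, [0, 0, -0.7], [0, 0, 0]],
  [100, [0, 0, 0], [0, 0, 0]],
])

```text
time: 3.32
tool_pos: [442.0, 313.6, 61.7]
tcp_rot: [-90.3, -0.3, 58.2]
ft_force: [-1.3, 0.3, -1.3]
finger_gap: 85.5
```

Call:
arm_command([
  [100, [-0.15, 0.07, -0.3], [0, 0, 0.5]],
  [100, [0, 0, -0.3], [0, 0, 0]],
  [100, [0, 0, 0], [0, 0, 0]],
])

```text
time: 3.57
tool_pos: [439.6, 314.6, 45.2]
tcp_rot: [-90.4, -0.4, 58.5]
ft_force: [-0.3, -0.2, 0.2]
finger_gap: 85.5
```

Call:
arm_command([
  [60, [-0.05, 0.03, -0.12], [0.3, 0.3, 0.3]],
  [40, [0, 0, 0], [0, 0, 0]],
  [30, [0, 0, 0], [0, 0, 0]],
  [20, [0, 0, 0], [0, 0, 0]],
  [10, [0, 0, 0], [0, 0, 0]],
], force=40)

```text
time: 3.98
tool_pos: [440.3, 316.8, 44.9]
tcp_rot: [-90.1, -0.8, 58.8]
ft_force: [0.3, 0.5, -0.3]
finger_gap: 25.3
```

Call:
arm_command([
  [0, [0, 0, 0], [0, 0, 0]],
  [0, [0, 0, 0], [0, 0, 0]],
  [0, [0, 0, 0], [0, 0, 0]],
  [0, [0, 0, 0], [0, 0, 0]],
], force=40)

```text
time: 4.32
tool_pos: [440.6, 317.2, 45.7]
tcp_rot: [-90.2, -0.8, 58.8]
ft_force: [0.8, -0.6, -1.0]
finger_gap: 23.4
```

Call:
arm_command([
  [0, [0, 0, 0], [0, 0, 0]],
  [0, [0, 0, 0], [0, 0, 0]],
], force=115)

```text
time: 4.48
tool_pos: [440.3, 317.1, 45.4]
tcp_rot: [-90.1, -0.8, 58.8]
ft_force: [0.8, -1.2, -1.3]
finger_gap: 21.7
```

Call:
arm_command([
  [0, [0, 0, 0.4], [0, 0, 0]],
  [0, [0, 0, 0.7], [0.6, 0.5, 0]],
  [0, [0, 0, 0.9], [0, 0, 0]],
  [0, [0, 0, 0.9], [0, 0, 0]],
])

```text
time: 4.82
tool_pos: [434.3, 313.7, 128.9]
tcp_rot: [-88.9, -0.3, 58.8]
ft_force: [-0.2, -0.6, -0.7]
finger_gap: 21.8
```

Call:
arm_command([
  [0, [-0.05, -0.6, 0.1], [0, 0, 2.9]],
  [0, [-0.05, -0.9, 0.1], [0, 0, 2.9]],
  [0, [-0.05, -0.9, 0.1], [0, 0, 2.9]],
  [0, [-0.05, -0.9, 0.1], [0, 0, 2.9]],
  [0, [-0.05, -0.9, 0], [0, 0, 2.9]],
])

```text
time: 5.23
tool_pos: [431.1, 190.7, 155.9]
tcp_rot: [-89.6, -1.1, 74.2]
ft_force: [0.7, -0.0, -1.6]
finger_gap: 22.0
```

Call:
arm_command([
  [0, [-0.05, -0.9, 0], [0, 0, 2.9]],
  [0, [-0.05, -0.9, 0], [0, 0, 2.9]],
  [0, [-0.05, -0.9, 0], [0, 0, 2.9]],
  [0, [-0.05, -0.9, 0], [0, 0, 2.9]],
  [0, [-0.05, -0.9, 0], [0, 0, 2.9]],
])

```text
time: 5.65
tool_pos: [423.2, 49.9, 162.0]
tcp_rot: [-90.0, -1.2, 89.6]
ft_force: [1.0, -0.1, -0.8]
finger_gap: 21.9
```

Call:
arm_command([
  [0, [-0.0, -0.95, 0], [0, 0, 2]],
  [0, [-0.0, -0.95, 0], [0, 0, 2]],
  [0, [-0.0, -0.95, 0], [0, 0, 2]],
  [0, [0, -0.95, 0], [0, 0, 2]],
  [0, [0, -0.9, 0], [0, 0, 2]],
])

```text
time: 6.07
tool_pos: [422.2, -98.0, 167.6]
tcp_rot: [-90.3, -1.1, 100.2]
ft_force: [0.7, -0.8, -1.2]
finger_gap: 22.0
```

Call:
arm_command([
  [0, [0, -0.7, -0.3], [0, 0, 1.5]],
  [0, [0, -0.2, -0.4], [0, 0, 0]],
  [0, [0, 0, -0.2], [0, 0, 0]],
  [0, [0, 0, 0], [0, 0, 0]],
])

```text
time: 6.4
tool_pos: [422.6, -131.6, 143.5]
tcp_rot: [-90.5, -0.8, 101.5]
ft_force: [-0.0, 0.4, -1.0]
finger_gap: 21.9
```

```bash
python3 - <<'E'
from h import *
from scipy.spatial.transform import Rotation as R
s=sense(); print(s['tool_pos'],s['tcp_rot'],s['ft_force'],s['time'])
cur=R.from_euler('xyz',s['tcp_rot'],degrees=True); 
print((R.from_euler('xyz',[-90,0,101.9],degrees=True)*cur.inv()).as_rotvec(degrees=True))
t=snapshot('top'); sc=snapshot('scene'); cv2.imwrite('pics/t3.png',t);cv2.imwrite('pics/s3.png',sc)
W=np.zeros((600,800,3),np.uint8)
a=cv2.resize(t[140:260,330:430],None,fx=4,fy=4,interpolation=cv2.INTER_CUBIC); b=cv2.resize(sc[120:270,220:320],None,fx=4,fy=4,interpolation=cv2.INTER_CUBIC)
W[:480,:400]=a; W[:600,400:]=b; cv2.imwrite('pics/c3.png',W)
E
```

```text
[ 422.58706968 -131.5763518   143.47418371] [-90.53047899  -0.8458356  101.48751462] [-0.00985201  0.39014454 -0.96650239] 6.4
[-0.93579219  0.34802694  0.41639057]
```

View pics/c3.png

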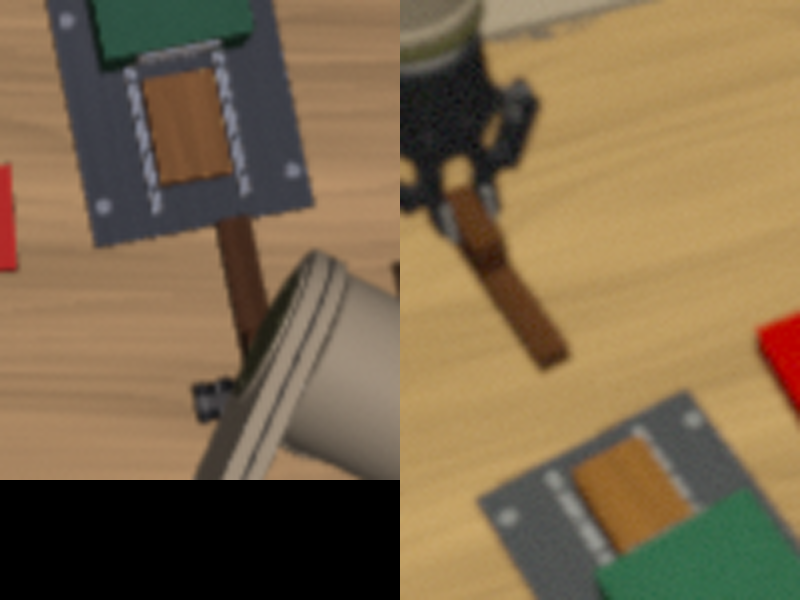

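Stick is held level and points at the machine: tip top edge in top at (388.8,194.8), in scene about (258,208). The blank lies between the strips and the flap is shut.

```bash
python3 - <<'E'
from h import *
np.set_printoptions(precision=1,suppress=True)
print(tri(('top',388.8,194.8),('scene',258,208)))
a=onz('top',388.8,194.8,116); print(a)
T=np.array([422.6,-131.6]); d=a[:2]-T; print('len',np.hypot(*d),'ang',np.degrees(np.arctan2(d[1],d[0])))
# predicted tip
for y in (11.5,): 
  u=np.array([np.cos(np.radians(y)),np.sin(np.radians(y))]); P=[*(T+120*u),116]; print(P,proj('top',P),proj('scene',P))
M=np.array([668.5,-72.5]); c,s=np.cos(np.radians(11.9)),np.sin(np.radians(11.9))
for p in(a[:2],T): e=p-M; print('machine xy',e@[c,s],e@[-s,c])
E
```

```text
(array([ 538.3, -108.1,  114.2]), np.float64(4.555606135859904))
[ 537.6 -110.1  116. ]
len 116.95382449389886 ang 10.589307630545612
[np.float64(540.1909645544996), np.float64(-107.67584786993633), 116] [[387.9 193.9]] [[257.4 208.1]]
machine xy -135.87880232382102 -9.79946217328549
machine xy -252.8020267934681 -7.12427183048387
```

Call:
arm_command([
  [0, [-0.05, 0.2, -0.5], [-0.9, 0.3, 0.6]],
  [0, [0, 0.1, -0.7], [0, 0, 0]],
  [0, [0, 0, -0.7], [0, 0, 0]],
  [0, [0, 0, -0.4], [0, 0, 0]],
  [0, [0, 0, 0], [0, 0, 0]],
])

```text
time: 6.92
tool_pos: [424.6, -116.3, 77.2]
tcp_rot: [-90.4, 0.2, 102.5]
ft_force: [-0.3, 0.3, -1.4]
finger_gap: 22.1
```

```bash
cat > st.py <<'E'
from h import *
from scipy.spatial.transform import Rotation as R
import sys
np.set_printoptions(precision=2,suppress=True)
s=sense(); M=np.array([668.5,-72.5]); c,q=np.cos(np.radians(11.9)),np.sin(np.radians(11.9))
e=s['tool_pos'][:2]-M; print('t',round(s['time'],2),s['tool_pos'],s['tcp_rot'],'F mach',s['ft_force'][:2]@[c,q],s['ft_force'])
print('TCP mach',e@[c,q],e@[-q,c],'tip x',e@[c,q]+119)
cur=R.from_euler('xyz',s['tcp_rot'],degrees=True)
print('rot fix',(R.from_euler('xyz',[-90,0,101.9],degrees=True)*cur.inv()).as_rotvec(degrees=True))
E
python3 st.py
```

```text
t 6.92 [ 424.55 -116.33   77.23] [-90.43   0.17 102.53] F mach -0.1954699047760549 [-0.26  0.27 -1.39]
TCP mach -247.74448681026473 7.4161248743381245 tip x -128.74448681026473
rot fix [ 0.08  0.46 -0.63]
```

Call:
arm_command([
  [0, [0.0, -0.18, -0.25], [0, 0.4, 0]],
  [0, [0, 0, -0.25], [0, 0, 0]],
  [0, [0, 0, 0], [0, 0, 0]],
  [0, [0, 0, 0], [0, 0, 0]],
])

```text
time: 7.25
tool_pos: [426.2, -120.3, 63.3]
tcp_rot: [-90.1, 0.1, 102.7]
ft_force: [0.1, -0.5, -0.6]
finger_gap: 21.7
```

```bash
python3 st.py; python3 - <<'E'
from h import *
t=snapshot('top'); cv2.imwrite('pics/t4.png',t)
cv2.imwrite('pics/c4.png',cv2.resize(t[140:240,340:430],None,fx=6,fy=6,interpolation=cv2.INTER_CUBIC))
E
```

```text
t 7.25 [ 426.18 -120.27   63.35] [-90.11   0.12 102.73] F mach -0.002281816336289267 [ 0.1  -0.49 -0.63]
TCP mach -246.96133400109082 3.2215497783102602 tip x -127.96133400109082
rot fix [ 0.1   0.13 -0.83]
```

View pics/c4.png

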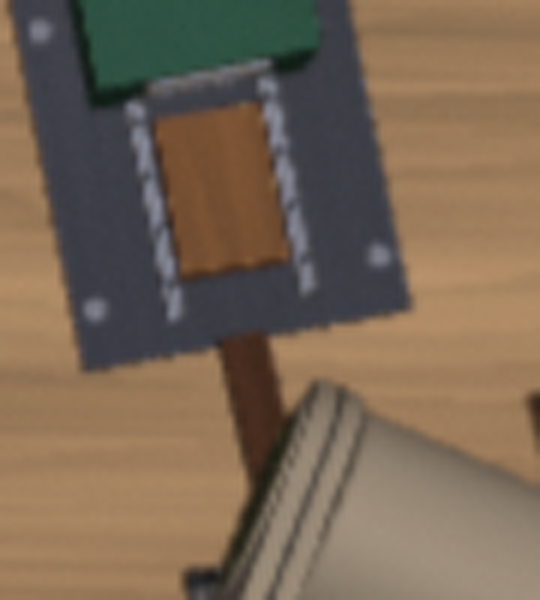

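Crop: tip mid at (380.7,196.2), about 1–2 mm left of the strips' mid-line, yaw parallel to the strips. Lower and advance.

Call:
arm_command([
  [0, [0.2, -0.01, -0.15], [0, 0, 0]],
  [0, [0.3, 0.04, -0.05], [0, 0, 0]],
  [0, [0.2, 0.04, 0], [0, 0, 0]],
  [0, [0.1, 0.02, 0], [0, 0, 0]],
  [0, [0, 0, 0], [0, 0, 0]],
])

```text
time: 7.72
tool_pos: [454.0, -118.5, 59.0]
tcp_rot: [-90.3, 0.3, 102.6]
ft_force: [0.4, -0.5, -1.0]
finger_gap: 21.9
```

```bash
python3 st.py
```

```text
t 7.72 [ 454.02 -118.54   59.02] [-90.34   0.26 102.64] F mach 0.3251993623349553 [ 0.43 -0.48 -1.05]
TCP mach -219.36067770074658 -0.8250526652035551 tip x -100.36067770074658
rot fix [ 0.19  0.39 -0.74]
```

Call:
arm_command([
  [0, [0.1, 0.02, -0.02], [0, 0, 0]],
  [0, [0.1, 0.02, 0], [0, 0, 0]],
  [0, [0.12, 0.025, 0], [0, 0, 0]],
  [0, [0.12, 0.025, 0], [0, 0, 0]],
  [0, [0.12, 0.025, 0], [0, 0, 0]],
])

```text
time: 8.13
tool_pos: [471.5, -115.1, 58.4]
tcp_rot: [-90.3, 0.3, 102.6]
ft_force: [-0.2, 0.3, -1.1]
finger_gap: 21.7
```

Call:
arm_command([
  [0, [0.13, 0.027, 0], [0, 0, 0]],
  [0, [0.13, 0.027, 0], [0, 0, 0]],
  [0, [0.13, 0.027, 0], [0, 0, 0]],
  [0, [0.13, 0.027, 0], [0, 0, 0]],
  [0, [0.13, 0.027, 0], [0, 0, 0]],
])

```text
time: 8.55
tool_pos: [491.3, -110.7, 57.8]
tcp_rot: [-90.1, 0.2, 102.6]
ft_force: [-4.0, -0.7, -0.3]
finger_gap: 21.2
```

```bash
python3 st.py
```

```text
t 8.55 [ 491.31 -110.66   57.78] [-90.06   0.21 102.61] F mach -4.023455524754211 [-3.97 -0.69 -0.3 ]
TCP mach -181.2487946982394 -0.8053754420648083 tip x -62.24879469823941
rot fix [ 0.19  0.1  -0.71]
```

Call:
arm_command([
  [0, [0.13, 0.027, 0.005], [0, 0, 0]],
  [0, [0.13, 0.027, 0.005], [0, 0, 0]],
  [0, [0.13, 0.027, 0.005], [0, 0, 0]],
  [0, [0.13, 0.027, 0.005], [0, 0, 0]],
  [0, [0.13, 0.027, 0.005], [0, 0, 0]],
])

```text
time: 8.97
tool_pos: [512.5, -106.2, 58.2]
tcp_rot: [-90.0, 0.2, 102.6]
ft_force: [-3.1, -1.0, -0.6]
finger_gap: 21.8
```

Call:
arm_command([
  [0, [0.13, 0.027, 0.005], [0, 0, 0]],
  [0, [0.13, 0.027, 0.005], [0, 0, 0]],
  [0, [0.13, 0.027, 0.005], [0, 0, 0]],
  [0, [0.13, 0.027, 0.005], [0, 0, 0]],
  [0, [0.13, 0.027, 0.005], [0, 0, 0]],
])

```text
time: 9.38
tool_pos: [534.4, -101.3, 58.5]
tcp_rot: [-90.0, 0.2, 102.6]
ft_force: [-1.8, -0.3, -2.4]
finger_gap: 21.5
```

```bash
python3 st.py; python3 - <<'E'
from h import *
t=snapshot('top'); s=snapshot('scene')
W=np.zeros((600,800,3),np.uint8)
W[:480,:360]=cv2.resize(t[120:240,340:430],None,fx=4,fy=4,interpolation=cv2.INTER_CUBIC); W[:600,400:]=cv2.resize(s[170:320,230:330],None,fx=4,fy=4,interpolation=cv2.INTER_CUBIC)
cv2.imwrite('pics/c5.png',W)
E
```

```text
t 9.38 [ 534.39 -101.35   58.5 ] [-90.02   0.17 102.61] F mach -1.8191464408563245 [-1.8  -0.3  -2.44]
TCP mach -137.17866997859895 -0.5741632959879431 tip x -18.178669978598947
rot fix [ 0.16  0.06 -0.71]
```

View pics/c5.png

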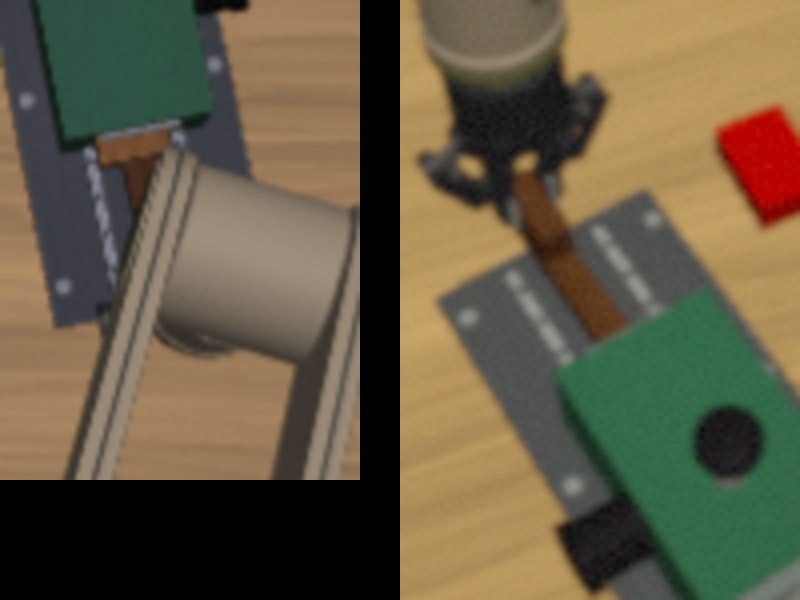

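View: the blank is going in straight under the flap, tail at about (374,156) in top, stick centred between the strips in scene.

Call:
arm_command([
  [0, [0.13, 0.027, 0.002], [0, 0, 0]],
  [0, [0.13, 0.027, 0.002], [0, 0, 0]],
  [0, [0.13, 0.027, 0.002], [0, 0, 0]],
  [0, [0.13, 0.027, 0.002], [0, 0, 0]],
  [0, [0.13, 0.027, 0.002], [0, 0, 0]],
])

```text
time: 9.9
tool_pos: [555.4, -97.1, 59.0]
tcp_rot: [-90.0, 0.2, 102.6]
ft_force: [-1.3, -0.6, -1.9]
finger_gap: 21.8
```

Call:
arm_command([
  [0, [0.13, 0.027, 0.002], [0, 0, 0]],
  [0, [0.13, 0.027, 0.002], [0, 0, 0]],
  [0, [0.13, 0.027, 0.002], [0, 0, 0]],
  [0, [0.13, 0.027, 0.002], [0, 0, 0]],
  [0, [0.1, 0.02, 0.002], [0, 0, 0]],
])

```text
time: 10.32
tool_pos: [576.2, -92.6, 59.1]
tcp_rot: [-90.0, 0.2, 102.6]
ft_force: [-1.9, -0.9, -2.6]
finger_gap: 22.1
```

Call:
arm_command([
  [0, [0.07, 0.015, 0.002], [0, 0, 0]],
  [0, [0.07, 0.015, 0.002], [0, 0, 0]],
  [0, [0.07, 0.015, 0.002], [0, 0, 0]],
  [0, [0.07, 0.015, 0.002], [0, 0, 0]],
  [0, [0.07, 0.015, 0.002], [0, 0, 0]],
])

```text
time: 10.73
tool_pos: [587.8, -90.1, 59.2]
tcp_rot: [-90.0, 0.2, 102.6]
ft_force: [-1.0, -0.5, -2.3]
finger_gap: 21.9
```

```bash
python3 st.py
```

```text
t 10.73 [587.81 -90.07  59.18] [-89.99   0.15 102.62] F mach -1.1103052622104006 [-1.02 -0.53 -2.32]
TCP mach -82.5802293492782 -0.5534017816859196 tip x 36.4197706507218
rot fix [ 0.15  0.02 -0.72]
```

Call:
arm_command([
  [0, [0.035, 0.007, 0], [0, 0, 0]],
  [0, [0.035, 0.007, 0], [0, 0, 0]],
  [0, [0.035, 0.007, 0], [0, 0, 0]],
  [0, [0.035, 0.007, 0], [0, 0, 0]],
  [0, [0.035, 0.007, 0], [0, 0, 0]],
])

```text
time: 11.15
tool_pos: [593.5, -88.9, 59.1]
tcp_rot: [-90.0, 0.1, 102.6]
ft_force: [-6.4, -0.1, -0.3]
finger_gap: 22.2
```

Call:
arm_command([
  [0, [0.035, 0.007, 0], [0, 0, 0]],
  [0, [0.035, 0.007, 0], [0, 0, 0]],
  [0, [0.035, 0.007, 0], [0, 0, 0]],
  [0, [0.035, 0.007, 0], [0, 0, 0]],
  [0, [0.035, 0.007, 0], [0, 0, 0]],
])

```text
time: 11.57
tool_pos: [595.9, -88.3, 58.8]
tcp_rot: [-89.5, 0.1, 102.6]
ft_force: [-5.4, -0.9, 1.2]
finger_gap: 21.8
```

Call:
arm_command([
  [0, [0.035, 0.007, 0], [0, 0, 0]],
  [0, [0.035, 0.007, 0], [0, 0, 0]],
  [0, [0.035, 0.007, 0], [0, 0, 0]],
  [0, [0.035, 0.007, 0], [0, 0, 0]],
  [0, [0.035, 0.007, 0], [0, 0, 0]],
])

```text
time: 11.98
tool_pos: [598.2, -87.6, 58.3]
tcp_rot: [-89.1, -0.0, 102.6]
ft_force: [-4.7, -0.1, -0.1]
finger_gap: 22.2
```

```bash
python3 st.py
```

```text
t 11.98 [598.24 -87.64  58.3 ] [-89.14  -0.02 102.59] F mach -4.620895947755008 [-4.7  -0.12 -0.06]
TCP mach -71.87372984166818 -0.32484135583940904 tip x 47.12627015833182
rot fix [ 0.16 -0.84 -0.69]
```

Call:
arm_command([
  [0, [0.045, 0.009, 0.005], [0, -0.2, 0]],
  [0, [0.045, 0.009, 0.005], [0, -0.2, 0]],
  [0, [0.045, 0.009, 0.005], [0, -0.2, 0]],
  [0, [0.045, 0.009, 0.005], [0, -0.2, 0]],
  [0, [0.045, 0.009, 0.005], [0, -0.2, 0]],
])

```text
time: 12.4
tool_pos: [602.5, -86.0, 57.2]
tcp_rot: [-89.8, 0.1, 102.6]
ft_force: [-4.8, -1.4, -1.9]
finger_gap: 21.5
```

```bash
python3 st.py
```

```text
t 12.4 [602.49 -86.02  57.16] [-89.78   0.08 102.59] F mach -4.970425380421543 [-4.78 -1.42 -1.95]
TCP mach -67.38039091955578 0.38205168567065284 tip x 51.61960908044422
rot fix [ 0.12 -0.2  -0.69]
```

Call:
arm_command([
  [0, [0.04, 0.006, 0.02], [0, -0.15, 0]],
  [0, [0.04, 0.006, 0.02], [0, -0.1, 0]],
  [0, [0.04, 0.006, 0.02], [0, -0.1, 0]],
  [0, [0.04, 0.006, 0.02], [0, -0.1, 0]],
  [0, [0.04, 0.006, 0.02], [0, -0.1, 0]],
])

```text
time: 12.82
tool_pos: [603.4, -85.6, 57.2]
tcp_rot: [-89.7, 0.1, 102.6]
ft_force: [-9.1, -2.1, 0.2]
finger_gap: 21.7
```

```bash
python3 st.py
```

```text
t 12.82 [603.37 -85.56  57.22] [-89.65   0.05 102.56] F mach -9.301445617040482 [-9.05 -2.15  0.18]
TCP mach -66.42507556210361 0.6489394545135792 tip x 52.574924437896385
rot fix [ 0.13 -0.33 -0.66]
```

Call:
arm_command([
  [0, [0.043, 0.006, 0.01], [0, -0.1, 0]],
  [0, [0.043, 0.006, 0.01], [0, -0.1, 0]],
  [0, [0.043, 0.006, 0.01], [0, -0.1, 0]],
  [0, [0.043, 0.006, 0.01], [0, -0.1, 0]],
  [0, [0.043, 0.006, 0.01], [0, -0.1, 0]],
])

```text
time: 13.23
tool_pos: [603.5, -85.6, 56.7]
tcp_rot: [-89.3, -0.0, 102.5]
ft_force: [-9.7, -1.8, 2.5]
finger_gap: 21.7
```

```bash
python3 st.py
```

```text
t 13.23 [603.49 -85.63  56.66] [-89.32  -0.   102.52] F mach -9.880310521559519 [-9.71 -1.84  2.55]
TCP mach -66.32192126344374 0.5625575862748259 tip x 52.67807873655626
rot fix [ 0.14 -0.67 -0.62]
```

Call:
arm_command([
  [0, [0.047, 0.006, 0.02], [0, -0.15, 0]],
  [0, [0.047, 0.006, 0.02], [0, -0.15, 0]],
  [0, [0.047, 0.006, 0.02], [0, -0.15, 0]],
  [0, [0.047, 0.006, 0.02], [0, -0.15, 0]],
  [0, [0.047, 0.006, 0.02], [0, -0.15, 0]],
])

```text
time: 13.65
tool_pos: [603.7, -85.5, 57.2]
tcp_rot: [-89.2, -0.0, 102.5]
ft_force: [-9.8, -1.7, 1.2]
finger_gap: 21.6
```

Call:
arm_command([
  [0, [0.045, 0.006, 0.02], [0, -0.15, 0]],
  [0, [0.045, 0.006, 0.02], [0, -0.15, 0]],
  [0, [0.045, 0.006, 0.02], [0, -0.15, 0]],
  [0, [0.045, 0.006, 0.02], [0, -0.15, 0]],
  [0, [0.045, 0.006, 0.02], [0, -0.15, 0]],
])

```text
time: 14.07
tool_pos: [603.7, -85.4, 57.5]
tcp_rot: [-89.0, -0.1, 102.4]
ft_force: [-9.9, -1.6, 1.1]
finger_gap: 22.2
```

```bash
python3 st.py
```

```text
t 14.07 [603.71 -85.42  57.54] [-89.03  -0.06 102.44] F mach -10.015784388559938 [-9.89 -1.62  1.13]
TCP mach -66.06656974390252 0.7175392126330933 tip x 52.93343025609748
rot fix [ 0.14 -0.96 -0.54]
```

Call:
arm_command([
  [0, [-0.1, -0.02, 0.01], [0, -0.2, 0]],
  [0, [-0.2, -0.042, 0], [0, -0.2, 0]],
  [0, [-0.25, -0.053, 0], [0, -0.2, 0]],
  [0, [-0.25, -0.053, 0], [0, -0.2, 0]],
  [0, [-0.25, -0.053, 0], [0, -0.2, 0]],
])

```text
time: 14.48
tool_pos: [573.7, -91.8, 58.7]
tcp_rot: [-90.5, 0.3, 102.5]
ft_force: [-0.7, -0.4, -2.7]
finger_gap: 21.5
```

```bash
python3 st.py
```

```text
t 14.48 [573.66 -91.81  58.7 ] [-90.48   0.25 102.5 ] F mach -0.7969243279692473 [-0.73 -0.42 -2.68]
TCP mach -96.78693142468464 0.6665788666512176 tip x 22.21306857531536
rot fix [ 0.14  0.52 -0.6 ]
```

Call:
arm_command([
  [0, [-0.3, -0.063, 0], [0, 0.2, 0]],
  [0, [-0.3, -0.063, 0], [0, 0.1, 0]],
  [0, [-0.3, -0.063, 0], [0, 0, 0]],
  [0, [-0.3, -0.063, 0], [0, 0, 0]],
  [0, [-0.3, -0.063, 0], [0, 0, 0]],
])

```text
time: 14.9
tool_pos: [526.1, -102.3, 60.9]
tcp_rot: [-90.5, 0.3, 102.5]
ft_force: [0.7, -0.2, -1.0]
finger_gap: 21.9
```

Call:
arm_command([
  [0, [-0.4, -0.083, 0], [0, 0, 0]],
  [0, [-0.5, -0.105, 0], [0, 0, 0]],
  [0, [-0.5, -0.105, 0.05], [0, 0, 0]],
  [0, [-0.7, -0.147, 0.2], [0, 0, 0]],
  [0, [-0.5, -0.105, 0.5], [0, 0, 0]],
])

```text
time: 15.32
tool_pos: [444.3, -119.1, 83.8]
tcp_rot: [-90.8, 0.4, 102.5]
ft_force: [-0.9, 0.4, -0.6]
finger_gap: 21.8
```

Call:
arm_command([
  [0, [-0.5, -0.1, 0.7], [0, 0, 0]],
  [0, [-0.2, 0, 0.7], [0, 0, 0]],
  [0, [0, 0.3, 0.5], [0, 0, 0]],
  [0, [0, 0.3, 0], [0, 0, 0]],
  [0, [0, 0, 0], [0, 0, 0]],
])

```text
time: 15.73
tool_pos: [419.8, -105.2, 146.4]
tcp_rot: [-91.3, 0.7, 102.3]
ft_force: [0.4, 0.8, -1.3]
finger_gap: 22.5
```

```bash
python3 st.py; python3 - <<'E'
from h import *
t=snapshot('top'); s=snapshot('scene')
W=np.zeros((600,800,3),np.uint8)
W[:480,:400]=cv2.resize(t[120:240,330:430],None,fx=4,fy=4,interpolation=cv2.INTER_CUBIC); W[:600,400:]=cv2.resize(s[140:290,220:320],None,fx=4,fy=4,interpolation=cv2.INTER_CUBIC)
cv2.imwrite('pics/c6.png',W)
E
```

```text
t 15.73 [ 419.82 -105.23  146.44] [-91.26   0.72 102.34] F mach 0.5928860030154289 [ 0.44  0.77 -1.26]
TCP mach -250.0879159091872 19.25665304284782 tip x -131.0879159091872
rot fix [ 0.44  1.38 -0.44]
```

View pics/c6.png

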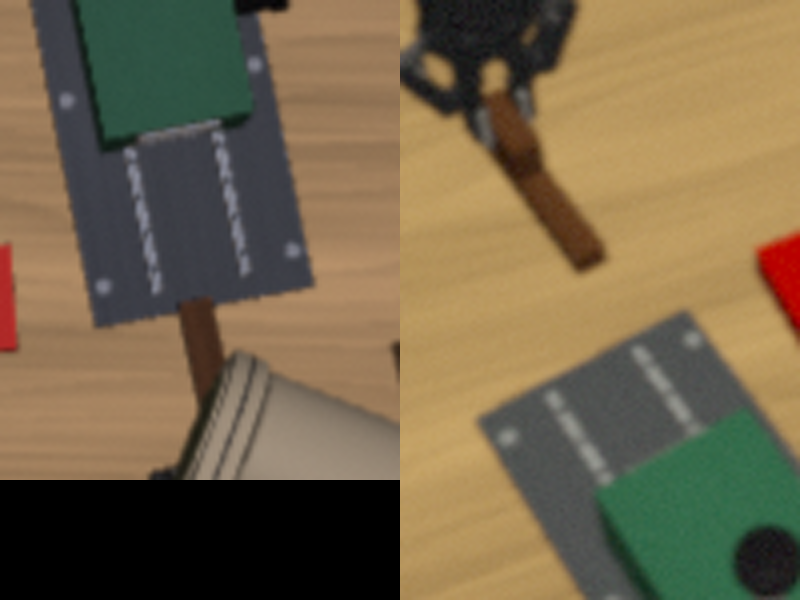

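View: infeed empty, flap edge back at its shut place (top (374,153)), stick held and clear. Carrying it back.

Call:
arm_command([
  [0, [0.05, 0.6, 0.1], [0.4, 1.3, -2.5]],
  [0, [0.05, 0.9, 0.1], [0, 0, -2.9]],
  [0, [0.05, 0.9, 0], [0, 0, -2.9]],
  [0, [0.05, 0.9, 0], [0, 0, -2.9]],
  [0, [0.05, 0.9, 0], [0, 0, -2.9]],
])

```text
time: 16.25
tool_pos: [425.5, 19.9, 146.0]
tcp_rot: [-89.6, 0.1, 87.5]
ft_force: [0.9, -0.0, -1.2]
finger_gap: 21.6
```

Call:
arm_command([
  [0, [0.05, 0.9, 0], [0, 0, -2.9]],
  [0, [0.05, 0.9, 0], [0, 0, -2.9]],
  [0, [0.05, 0.9, 0], [0, 0, -2.9]],
  [0, [0.05, 0.9, 0], [0, 0, -2.9]],
  [0, [0.05, 0.9, 0], [0, 0, -2.9]],
])

```text
time: 16.67
tool_pos: [430.0, 161.0, 138.3]
tcp_rot: [-89.1, 0.3, 72.3]
ft_force: [0.7, 0.0, -0.7]
finger_gap: 21.6
```

Call:
arm_command([
  [0, [0.05, 0.9, 0], [0, 0, -2.9]],
  [0, [0.05, 0.9, 0], [0, 0, -2.9]],
  [0, [0.05, 0.9, 0], [0, 0, -2.9]],
  [0, [0.05, 0.6, 0], [0, 0, -2.5]],
  [0, [0, 0, 0], [0, 0, 0]],
])

```text
time: 17.08
tool_pos: [432.8, 268.4, 129.5]
tcp_rot: [-88.7, 0.7, 60.6]
ft_force: [0.4, 0.0, -0.9]
finger_gap: 21.7
```

```bash
sed -i 's/101.9\]/float(sys.argv[1]) if len(sys.argv)>1 else 101.9]/' st.py; python3 st.py 58.8
```

```text
t 17.08 [432.85 268.44 129.53] [-88.68   0.7   60.65] F mach 0.41580161311823616 [ 0.42  0.04 -0.94]
TCP mach -160.28188340862337 382.2081009845957 tip x -41.28188340862337
rot fix [-0.06 -1.49 -1.84]
```

Call:
arm_command([
  [0, [0.1, 0.8, -0.4], [0, -1.2, -1.5]],
  [0, [0.07, 0.6, -0.5], [0, 0, 0]],
  [0, [0.05, 0.15, -0.5], [0, 0, 0]],
  [0, [0, 0, -0.2], [0, 0, 0]],
  [0, [0, 0, 0], [0, 0, 0]],
])

```text
time: 17.5
tool_pos: [437.9, 315.0, 73.1]
tcp_rot: [-89.6, 0.5, 59.5]
ft_force: [-0.6, -0.2, -1.4]
finger_gap: 21.7
```

```bash
python3 st.py 58.8; python3 - <<'E'
from h import *
s=snapshot('scene');t=snapshot('top')
W=np.zeros((560,800,3),np.uint8)
W[:,:560]=cv2.resize(s[130:210,340:420],None,fx=7,fy=7,interpolation=cv2.INTER_CUBIC); W[:480,560:800]=cv2.resize(t[150:270,225:285],None,fx=4,fy=4,interpolation=cv2.INTER_CUBIC)
cv2.imwrite('pics/c7.png',W)
E
```

```text
t 17.5 [437.92 314.98  73.07] [-89.62   0.5   59.48] F mach -0.6494111998828567 [-0.62 -0.2  -1.39]
TCP mach -145.7277093273056 426.69680482300845 tip x -26.727709327305604
rot fix [ 0.23 -0.58 -0.68]
```

View pics/c7.png

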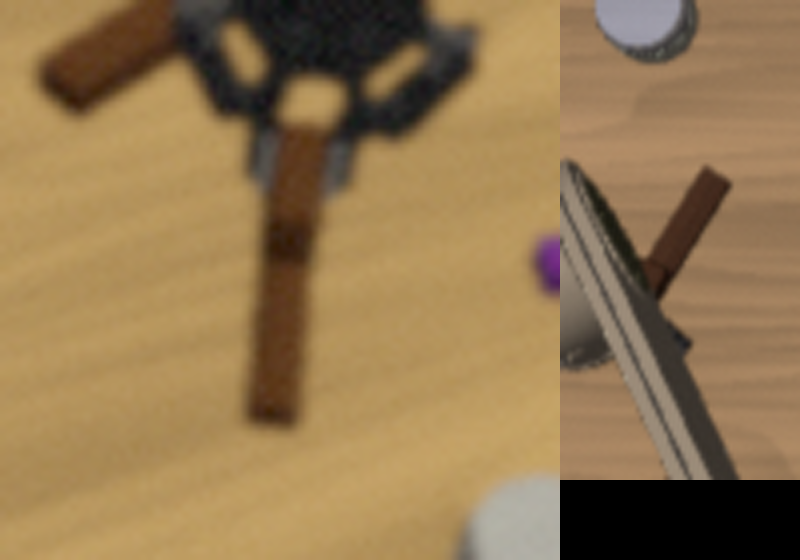

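View: stick above its old place, aligned, clear of the larger stick and the tin. Lowering by feel.

Call:
arm_command([
  [0, [0.05, 0.05, -0.3], [0.2, -0.6, -0.5]],
  [0, [0.0, 0, -0.25], [0, 0, 0]],
  [0, [0, 0, -0.1], [0, 0, 0]],
  [0, [0, 0, -0.03], [0, 0, 0]],
])

```text
time: 17.93
tool_pos: [442.5, 314.7, 56.7]
tcp_rot: [-90.2, -0.3, 58.8]
ft_force: [-1.2, -0.3, -2.2]
finger_gap: 22.1
```

```bash
python3 st.py 58.8
```

```text
t 17.93 [442.49 314.72  56.66] [-90.22  -0.25  58.81] F mach -1.2070365368143787 [-1.17 -0.31 -2.17]
TCP mach -141.3116107523751 425.50160834195475 tip x -22.31161075237509
rot fix [-0.1   0.32 -0.01]
```

Call:
arm_command([
  [0, [-0.05, 0.03, -0.2], [0, 0, 0]],
  [0, [0, 0, -0.12], [0, 0, 0]],
  [0, [0, 0, -0.06], [0, 0, 0]],
  [0, [0, 0, -0.04], [0, 0, 0]],
  [0, [0, 0, -0.03], [0, 0, 0]],
])

```text
time: 18.35
tool_pos: [442.3, 315.7, 45.3]
tcp_rot: [-90.3, -0.4, 58.8]
ft_force: [-4.1, -2.0, 11.7]
finger_gap: 22.2
```

```bash
python3 st.py 58.8
```

```text
t 18.35 [442.29 315.65  45.25] [-90.27  -0.36  58.79] F mach -4.454250393943333 [-4.14 -1.97 11.72]
TCP mach -141.311145206893 426.45715223740666 tip x -22.311145206893002
rot fix [-0.17  0.42  0.01]
```

Call:
arm_command([
  [0, [0, 0, 0.02], [0, 0, 0]],
  [0, [0, 0, 0], [0, 0, 0]],
  [40, [0, 0, 0], [0, 0, 0]],
  [60, [0, 0, 0], [0, 0, 0]],
  [80, [0, 0, 0], [0, 0, 0]],
], force=30)

```text
time: 18.77
tool_pos: [443.1, 316.3, 46.9]
tcp_rot: [-90.3, -0.5, 58.8]
ft_force: [0.3, -0.1, 1.0]
finger_gap: 57.5
```

Call:
arm_command([
  [80, [0, 0, 0], [0, 0, 0]],
  [80, [0, 0, 0], [0, 0, 0]],
  [80, [0.1, 0.06, 0.4], [0, 0, 0]],
  [80, [0.1, 0.06, 0.6], [0, 0, 0]],
  [80, [0.1, 0.06, 0.9], [0, 0, 0]],
])

```text
time: 19.18
tool_pos: [447.7, 319.1, 99.8]
tcp_rot: [-90.0, 0.2, 58.8]
ft_force: [0.4, -1.3, -0.8]
finger_gap: 68.0
```

Call:
arm_command([
  [80, [0, 0, 1], [0, 0, 0]],
  [80, [0, -0.5, 1], [0, 0, 0]],
  [80, [-0.2, -1, 0.8], [0, 0, -4]],
  [80, [-0.2, -1, 0.5], [0, 0, -4]],
  [80, [-0.1, -1, 0], [0, 0, -4]],
])

```text
time: 19.6
tool_pos: [435.4, 217.2, 214.3]
tcp_rot: [-90.2, -0.5, 46.9]
ft_force: [0.5, -0.7, 0.6]
finger_gap: 68.3
```

Call:
arm_command([
  [80, [0, -1, 0], [0, 0, -4]],
  [80, [0, -1, 0], [0, 0, -4]],
  [80, [0, -1, 0], [0, 0, -4]],
  [80, [0, -0.7, 0], [0, 0, -4]],
  [80, [0, 0, 0], [0, 0, 0]],
])

```text
time: 20.02
tool_pos: [437.0, 98.3, 224.2]
tcp_rot: [-90.7, -1.2, 29.8]
ft_force: [-0.3, 0.7, -0.4]
finger_gap: 68.5
```

```bash
python3 st.py 58.8; python3 - <<'E'
from h import *
s=snapshot('scene');t=snapshot('top')
cv2.imwrite('pics/t8.png',t);cv2.imwrite('pics/s8.png',s)
W=np.zeros((580,800,3),np.uint8)
W[:180*2,:280*2]=cv2.resize(t[25:205,150:430],None,fx=2,fy=2,interpolation=cv2.INTER_CUBIC)
W[360:,:400]=cv2.resize(s[140:250,250:450],None,fx=2,fy=2,interpolation=cv2.INTER_CUBIC)
W[340:580,560:800]=cv2.resize(t[180:240,220:280],None,fx=4,fy=4,interpolation=cv2.INTER_CUBIC)
cv2.imwrite('pics/c8.png',W)
E
```

```text
t 20.02 [436.98  98.33 224.24] [-90.66  -1.16  29.78] F mach -0.09479351329950224 [-0.25  0.73 -0.43]
TCP mach -191.31459276361537 214.90038503504314 tip x -72.31459276361537
rot fix [-0.34  1.31 29.02]
```

View pics/c8.png

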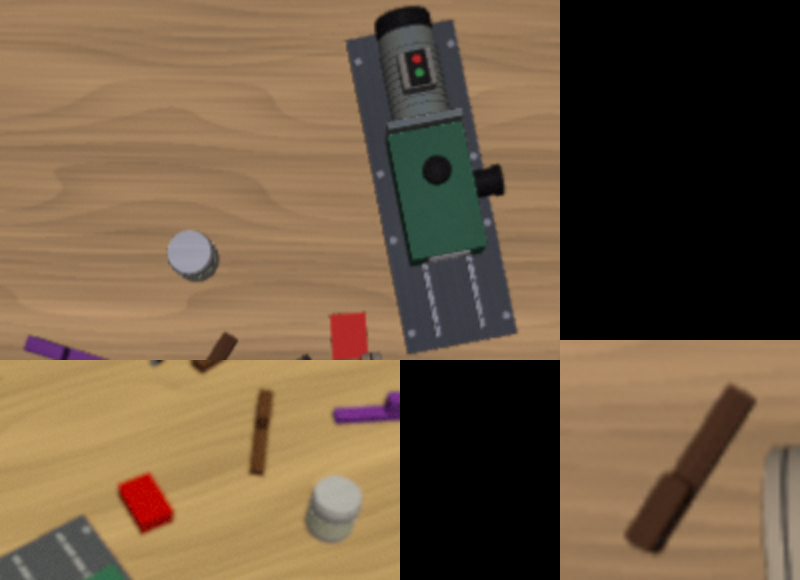

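View: stick flat on the bench at its old place (top ≈(252,212)), flap shut, infeed empty, other things unmoved, and the robot touches nothing.

```bash
python3 -c "
from bench import hand_in; print(hand_in())"
```

```text
the job is handed in; nothing more can be done
None
```

I pushed the blank through the flap with the small brown push stick and pressed it home. I then drew the stick out, laid it back on the bench, and handed the job in at about 20 s of the 72 s.

- **Stop:** It gave way at about 5 N over roughly 10 mm of travel. After that it held rigid at 9–10 N for about 1.3 s without moving. The tip then stood about 53 mm behind the flap, inside the stated 52–76 mm but near its edge. This depth comes from the arm's pose and the camera calibration; I could not see the stop plate itself.
- **Flap:** In the last pictures its metal edge is back where it was at the start, and the infeed table is empty.
- **Stick:** It lies flat on its underside, within a few millimetres of its old place.
- **Other things:** The tin, the look-alikes in view and the machine had not visibly moved. I did not look at the carton or screwdriver again, but the arm never went near them.
- **Forces:** The highest reading was about 12 N, when I set the stick down. The readings were taken at the end of each move, not continuously.

None of the checks I made failed or disagreed.

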